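# Lock the press-and-twist safety lid on a leaning remedy jar

## Robot

A 6-joint arm with a two-finger parallel gripper is mounted at the origin on the work surface. World frame = base frame: x ahead of the robot, y to its left, z up, the work surface at z = 0. Lengths are in m, angles in rad, forces in N, time in s.
With the tool pointing down it reaches from about 0.35 to 0.925 m from the base axis. Payload 6.4 kg.
Tool frame: the origin (TCP) lies on the centre line of the jaws, within the pads' length; the fingertips stand ahead of it and the grasp point (between the pads) lies 2 mm behind it (tips_ahead is the z of the fingertips in the tool frame, in m); z points along the fingers, y is the line along which they close (so a half turn about z gives the same grasp; the last joint's range is limited). The gripper opens to 85 mm and grips with 20 to 120 N. Pads are 22 mm wide; open, the fingers measure 114 mm over their backs; the gripper's body (76 mm by 85 mm) begins 54 mm behind the grasp point. The pads swing forward as they close: fully open they stand 13 mm farther back than shut.
Start: joints at [1.041, 0.245, 1.558, -0, 1.339, -0.174], TCP at [0.226, 0.609, 0.248] pointing down, gripper open.
Joint ranges: [-3.13, 3.13], [-1.02, 2.26], [0.13, 2.54], [-0.95, 4.09], [0.21, 2.88], [-2.74, 2.74]. Speed limits (rad/s): [2.57, 2.57, 3.14, 3.14, 3.14, 3.14].

## Interface

Orientations are given as a 3x3 rotation matrix whose columns are the frame's x, y, z axes.
In Python, from workcell import observe, snapshot, calibration, close_job, tips_ahead gives the robot as it stands. The module is installed in compiled form; this text tells all that it offers.
- The arm moves only by the tool step_arm, never from a script. Its argument "rows" is a list of rows, each an object with "delta_pos": the shift along the tool's x, y, z in mm, a list of three; "twist": the turn, a rotation vector about the tool's x, y, z in degrees, a list of three; "grip": the finger opening in mm, from 0 to 85.4. In form: [{"delta_pos": [dx, dy, dz], "twist": [ax, ay, az], "grip": grip}, ...]. A call has 1 to 5 rows; each row shifts and turns the commanded pose from where the row before left it, along the tool's axes as they then stand; what a row does not reach is not made up. A row lasts 1/8 s, in which the tool goes at most 62.5 mm and 10.7 degrees, less where a joint would pass 70% of its speed; a pose out of reach is approached as far as the arm can. A call is refused whole if a number of a shift passes 62.5 or a number of a turn 10.7, either way. A call with a gripper value outside its range is refused whole. The fingers move at their own pace and stop on an object; "newtons" is the grip in N (left out, the last holds). Time passes only in rows, so rows that do not move let the fingers close. It gives the time, the measured TCP pose, the force, the opening and the grip force at its end, in the units of the state.
- observe(): the state, without advancing time (a new reading comes with each control period).
- snapshot(name): name is "scene" or "top"; returns the picture (480x640x3 uint8, red, green, blue); there is no depth.
- calibration(name): a dict with "fov_y" (degrees; the focal length in pixels is half the picture's height over the tangent of half this angle, whatever the lens; pixels are square), "cx", "cy" (the principal point, pixels), "k1" (the pictures are not rectified: a ray, as slopes to the right and down, at radius r is drawn at 1 + k1 r^2 times it, then the intrinsics apply), "world_from_camera" (4x4, takes a point from camera to world coordinates). Camera axes: x right, y down, z forward; pixel columns grow to the right and rows downward; lengths in m; the calibration is good to about 2 mm. A picture is of the moment at which its call begins. calibration takes no time and is no camera call.
- close_job(): hands the job in; it is judged then, once.
The state is a dict: "t": time; "joint_positions": joint angles; "qd": joint speeds; "joint_torque": joint torques, N m; "tcp_pos": TCP position; "eef_rot": TCP orientation; "wrist_force": force on the tool from outside, world axes, zero at the start; "torque": the same for the moment, N m; "gripper_width": opening from 0.0 (shut) to 1.0 (fully open); "grasp_force": force on a finger pad.
Only numpy, scipy, OpenCV 4.12 (cv2) and the standard library are available. Lean on these libraries where they do the work, as an engineer would, in place of code of your own. Each camera call takes 0.05 s, during which the arm holds its last target. There are 200 camera calls.

## Task

The amber jar in the leaning stand has been left open: put its white safety lid back on, press it right down against the sprung seal and twist it clockwise while pressed until its tabs catch under the jar's lugs, then let go so that it stays locked down by itself. Leave the two dropper bottles and the tuning fork where they are.

Things in the scene. Friction and masses are not known exactly. Their poses are not given: they have to be found in the camera images.
- lid: Loose white round lid, about 70 g, lying on the table. Outside diameter 71 mm, height 26 mm, skirt 64 mm inside, inner ceiling 22 mm above the origin. Origin: centre of its open underside, z up. Four inner tabs (12 mm wide, 4 mm thick, at the skirt's bottom edge, reaching in to 26 mm from the axis) stand along lid x, y, -x, -y; blue ribs outside mark them.
- lid_bar (a point): Centre of the top of the lid's blue grip bar, on the lid's axis, 54 mm above the lid's origin. The bar stands on the lid's top (26 to 54 mm above the origin), 56 mm long along lid x, 16 mm wide along lid y.
- neck (a point): Centre of the amber jar's rigid mouth, about 141 mm above the table, fixed to the stand. z: the jar's axis, out of the mouth, leaning 25 degrees from vertical; x in the leaning plane, y level. Neck 48 mm diameter, tapered to 36 over the 8 mm above the lugs. The jar itself sits turned about z by an unmeasured angle of up to 17 degrees either way, held by stiff friction (5 N m).
- lug_tops (a point): On the axis, 8 mm below the mouth, level with the tops of 4 blue lugs (to 30 mm from the axis, each 48 degrees wide, 42 degree gaps). On an unturned jar the lugs lie along point x, y, -x, -y, the gaps at 45 degrees between. Same axes as neck. At a wrong angle the lid's tabs rest on the lugs, lid origin here; within about 8 degrees of mid-gap they pass.
- seal_top (a point): Centre of the top of the white sprung seal disc (32 mm diameter), 12 mm above the mouth when free. It yields at 2.4 N and stiffens by 0.8 N per mm, about 12 N fully down. With its tabs in the gaps the lid's ceiling meets it when the lid's origin is 10 mm below the mouth; a lid not caught under the lugs is pushed back up to there.
- pressed (a point): Where the lid's origin lies when pressed to the rigid end stop, 22 mm below the mouth on the axis. Each lug has a downward tooth at its entry end, so the lid turns only with its origin at least 19 mm below the mouth; then clockwise (looking down at the lid's top) about 45 degrees from mid-gap to a hard stop. Counter-clockwise is blocked. Same axes as neck.
- locked (a point): Where the lid's origin rests when locked, 16 mm below the mouth on the axis: released at the twist's hard stop, the seal lifts the lid until its tabs sit in the pockets under the lugs, behind the teeth. Same axes as neck.
- stand: Fixed plywood stand that holds the jar: base 200 mm by 130 mm, 12 mm thick, cheeks and back board up to 87 mm high round a white sleeve for the jar. Origin on the table below the jar's mouth; x points away from the robot side, the jar leans to -x. The jar is 80 mm in diameter and its bottom lies 49 mm to +x of the origin.
- bottle_green: Bystander: loose white dropper bottle with green label, 32 mm diameter, 85 mm tall. Origin: centre of its underside, z up.
- bottle_blue: Bystander: loose white dropper bottle with blue label, 32 mm diameter, 85 mm tall. Origin: centre of its underside, z up.
- tuning_fork: Bystander: loose aluminium tuning fork lying flat, 200 mm long along its x, 34 mm wide, 12 mm tall. Origin: on the table, near its middle.
- wood_case: Bystander: fixed open wooden case of amber vials, 130 mm by 160 mm, 80 mm tall over the vials; its open lid at its +x side rises to 180 mm. Origin: centre of its underside.

How it is judged:
By the outcome, as a careful person would: the job done as asked, in the order asked, and still so for the second after the job is handed in, with the robot touching nothing.
It also fails if it takes over 64 s, if anything falls off the work surface, if the arm or the gripper's body presses on something with over 40 N, if the wrist force passes 120 N, or if a joint passes its speed limit or range.

## Working session

There is one attempt and no reset: what is moved stays moved. The work goes in short steps, Python scripts to look and compute and a tool call to move; the robot and the scene stay as the last step left them, time stands still between calls to the robot, and variables do not carry over. Pictures are saved under pics/ and viewed, at most 10 in all, crops included, and the job is handed in when it is done.

Besides the shell and the picture viewer there is one more tool, called as name([rows], argument=value, ...), one row to a line, values as JSON. step_arm: Moves the arm, as the interface text tells. Its arguments: {"type":"object","properties":{"rows":{"type":"array","items":{"type":"object","properties":{"delta_pos":{"type":"array","items":{"type":"number"}},"twist":{"type":"array","items":{"type":"number"}},"grip":{"type":"number"}}}},"newtons":{"type":"number"}},"required":["rows"]}

```bash
mkdir -p pics
python3 - <<'E'
from workcell import *
import cv2,numpy as np
print(observe()); print(tips_ahead)
for n in("scene","top"):
    c=calibration(n);print(n,c)
    cv2.imwrite(f"pics/{n}0.png",snapshot(n)[:,:,::-1])
E
```

```text
{'t': 0.0, 'joint_positions': array([ 1.04092586e+00,  2.45825406e-01,  1.55902536e+00, -9.70059867e-06,
        1.33867958e+00, -1.74120481e-01]), 'qd': array([-0.00066599, -0.00071326,  0.00030236,  0.00111222, -0.00313327,
        0.00083616]), 'joint_torque': array([ 9.27567598e-04, -4.29520547e+01, -3.26123643e+01, -1.37804423e-04,
        5.40228197e-03, -9.52671030e-06]), 'tcp_pos': array([0.22613007, 0.60883667, 0.24716693]), 'eef_rot': array([[-9.37386160e-01,  3.48290460e-01, -9.71207935e-04],
       [ 3.48291661e-01,  9.37384717e-01, -1.67675689e-03],
       [ 3.26397045e-04, -1.91003233e-03, -9.99998123e-01]]), 'wrist_force': array([ 0.21465929,  0.70583852, -0.20655977]), 'torque': array([ 0.02104518,  0.02319373, -0.03538243]), 'grasp_force': 0.0, 'gripper_width': 0.9989349167882272}
0.017
scene {'fov_y': 54.9556284544242, 'cx': 310.7785836990058, 'cy': 240.4410848240044, 'k1': -0.0927847794994888, 'world_from_camera': array([[ 0.70749029,  0.45255404, -0.54281887,  1.02930006],
       [ 0.70636233, -0.42827644,  0.5635881 , -0.53785639],
       [ 0.02257753, -0.78215991, -0.62266855,  0.67814001],
       [ 0.        ,  0.        ,  0.        ,  1.        ]])}
top {'fov_y': 48.785259971456256, 'cx': 327.0384708106966, 'cy': 246.79054863815557, 'k1': -0.09109738346701524, 'world_from_camera': array([[ 0.02832355, -0.99745752,  0.06539326,  0.49585914],
       [-0.99959407, -0.02806131,  0.00492528, -0.02549976],
       [-0.00307774, -0.06550622, -0.99784741,  1.07144414],
       [ 0.        ,  0.        ,  0.        ,  1.        ]])}
```

View pics/scene0.png

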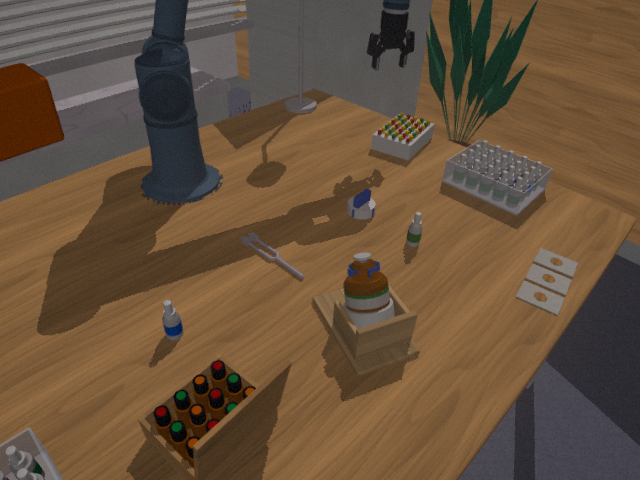

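View pics/top0.png

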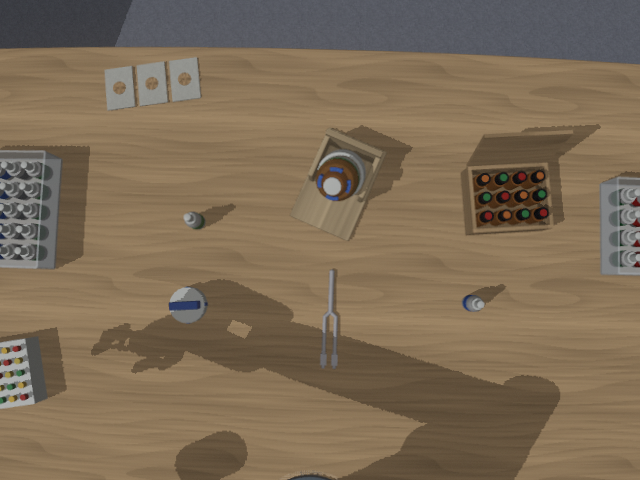

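Top view: the lid is at about (187,305) with its bar nearly along image x. The jar mouth and seal are at about (332,186), and the stand leans toward image down-left. Scene view: lid at (362,206), seal at (363,259). Next I'll enlarge the jar and lid in both views and compute blue and white masks.

```bash
cat > h.py <<'E'
from workcell import *
import cv2,numpy as np
C={n:calibration(n) for n in("scene","top")}
def f(c): return 240/np.tan(np.radians(c["fov_y"]/2))
def KD(n):
    c=C[n];F=f(c);return np.array([[F,0,c["cx"]],[0,F,c["cy"]],[0,0,1.]]),np.array([c["k1"],0,0,0,0.])
def ray(n,uv):
    K,D=KD(n);s=cv2.undistortPoints(np.array([[uv]],float),K,D)[0,0]
    T=C[n]["world_from_camera"];d=T[:3,:3]@np.r_[s,1];return T[:3,3],d/np.linalg.norm(d)
def onz(n,uv,z):
    o,d=ray(n,uv);return o+d*(z-o[2])/d[2]
def onplane(n,uv,p,nn):
    o,d=ray(n,uv);return o+d*(np.dot(p-o,nn)/np.dot(d,nn))
def tri(a,b):
    (o,d),(p,e)=ray("scene",a),ray("top",b)
    s=np.linalg.lstsq(np.c_[d,-e],p-o,rcond=None)[0]
    x,y=o+s[0]*d,p+s[1]*e;return (x+y)/2,np.linalg.norm(x-y)*1e3
def proj(n,P):
    K,D=KD(n);T=np.linalg.inv(C[n]["world_from_camera"])
    q=cv2.projectPoints(np.atleast_2d(P).astype(float),cv2.Rodrigues(T[:3,:3])[0],T[:3,3],K,D)[0];return q[:,0]
def blue(im):
    h=cv2.cvtColor(im,cv2.COLOR_RGB2HSV);return cv2.inRange(h,(105,110,40),(130,255,255))
def white(im):
    h=cv2.cvtColor(im,cv2.COLOR_RGB2HSV);return cv2.inRange(h,(0,0,115),(180,50,255))
def blobs(m,x0,y0,x1,y1,amin=6):
    z=np.zeros_like(m);z[y0:y1,x0:x1]=m[y0:y1,x0:x1]
    n,l,s,c=cv2.connectedComponentsWithStats(z)
    return [(s[i].tolist(),c[i].round(1).tolist()) for i in range(1,n) if s[i,4]>=amin]
E
python3 - <<'E'
from h import *
im={n:cv2.imread(f"pics/{n}0.png")[:,:,::-1].copy() for n in("scene","top")}
R={"lid":{"scene":(342,185,382,225),"top":(162,280,212,330)},"jar":{"scene":(335,245,400,310),"top":(305,145,370,210)}}
t=[]
for k in R:
    row=[]
    for n,(a,b,c,d) in R[k].items():
        row.append(cv2.resize(im[n][b:d,a:c],(300,300),interpolation=cv2.INTER_CUBIC))
        print(k,n,"blue",blobs(blue(im[n]),a,b,c,d));print("  white",blobs(white(im[n]),a,b,c,d))
    t.append(np.hstack(row))
cv2.imwrite("pics/crop0.png",np.vstack(t)[:,:,::-1])
E
```

```text
lid scene blue [([354, 189, 17, 19, 198], [361.7, 198.1])]
  white [([368, 198, 7, 12, 54], [371.3, 203.7])]
lid top blue [([169, 301, 29, 9, 212], [183.2, 305.1])]
  white [([170, 287, 34, 36, 659], [186.3, 304.4])]
jar scene blue [([368, 261, 12, 17, 62], [373.7, 268.9]), ([348, 269, 10, 8, 43], [351.9, 271.9])]
  white [([354, 253, 17, 6, 75], [361.9, 255.2]), ([382, 298, 11, 12, 40], [388.8, 304.5])]
jar top blue [([330, 167, 13, 6, 42], [336.2, 169.3]), ([318, 175, 5, 12, 37], [319.5, 180.4]), ([346, 180, 5, 13, 39], [348.2, 185.5]), ([326, 195, 12, 5, 37], [331.5, 197.5])]
  white [([317, 152, 39, 18, 150], [334.4, 156.7]), ([323, 177, 18, 18, 259], [331.7, 185.7])]
```

View pics/crop0.png

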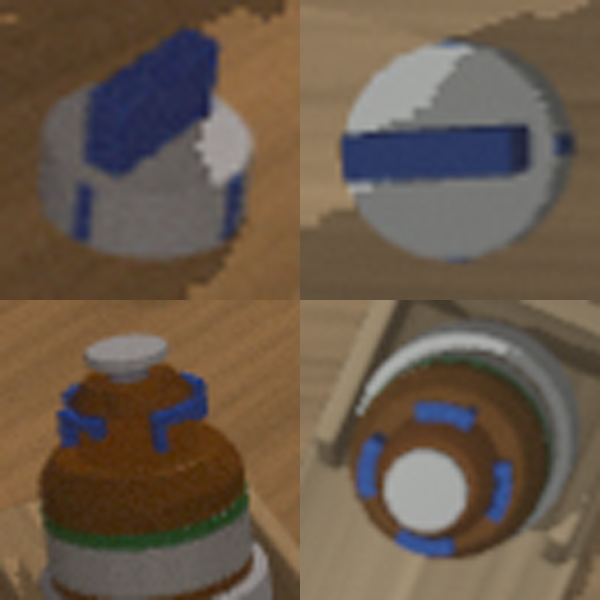

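The crops show the following:
- **Lid bar top:** centre at about (183.2,305.5) in top and (362.3,194.2) in scene.
- **Seal:** top (332,186), scene (362,256.5).
- **Lugs:** all four are visible in the top view.

Run:
```python
from h import *
b,e=tri((362.3,194.2),(183.2,305.5));print("bar",b.round(4),e)
# bar direction via top-face ends (crop px/6)
l=lambda x,y:(162+(x-300)/6,280+y/6)
d=onz("top",l(341,157.5),b[2])-onz("top",l(512,152),b[2]);print("bar dir deg",np.degrees(np.arctan2(d[1],d[0])),"len",np.linalg.norm(d))
s,e=tri((362.1,256.0),(331.9,185.9));print("seal",s.round(4),e)
f1,f2=onz("top",(291,213),.012),onz("top",(348,239),.012);w=f1-f2
print("front edge",f1,f2,np.linalg.norm(w))
ax=np.array([w[1],-w[0]])/np.hypot(w[0],w[1]);ax*=np.sign(ax[0]);print("stand x yaw (edge)",np.degrees(np.arctan2(ax[1],ax[0])))
L=[(336.2,169.3),(319.5,180.4),(348.2,185.5),(331.5,197.5)]
yaw=np.arctan2(ax[1],ax[0])
for it in range(4):
    X=np.array([np.cos(yaw),np.sin(yaw),0]);t=np.radians(25)
    z=-X*np.sin(t)+np.array([0,0,np.cos(t)]);x=X*np.cos(t)+np.array([0,0,np.sin(t)]);y=np.cross(z,x)
    lt=s-.020*z
    P=np.array([onplane("top",u,lt,z) for u in L]);c=P.mean(0)
    h=s-c; print("center-lt neck mm",((c-lt)@np.c_[x,y,z]*1e3).round(1),"r",np.linalg.norm(P-c,axis=1).round(4), "yaw",np.degrees(yaw), "yaw from lean",np.degrees(np.arctan2(-h[1],-h[0])))
    a=np.degrees(np.arctan2((P-c)@y,(P-c)@x));print(" lug ang",a.round(1))
    break
print("neck",(s-.012*z).round(4),"z",z)
```

```text
bar [0.4412 0.2542 0.0525] 0.01942101508876106
bar dir deg 93.7650647682811 len 0.055908203482613494
seal [ 0.6636 -0.0264  0.1514] 0.11295319826543747
front edge [0.63150501 0.05430869 0.012     ] [ 0.58214436 -0.06190266  0.012     ] 0.12625985629751815
stand x yaw (edge) -23.013307310378956
center-lt neck mm [0.4 0.1 0. ] r [0.0257 0.0265 0.0263 0.0268] yaw -23.013307310378956 yaw from lean -22.32863908196863
 lug ang [  13.1  103.4  -74.3 -166.4]
neck [ 0.6683 -0.0284  0.1405] z [-0.3889838   0.16522046  0.90630779]
```

```bash
cat >> h.py <<'E'
from scipy.spatial.transform import Rotation as Ro, Slerp
Xs=np.radians(-23.);X=np.array([np.cos(Xs),np.sin(Xs),0]);t=np.radians(25)
nz=-X*np.sin(t)+np.array([0,0,np.cos(t)]);nx=X*np.cos(t)+np.array([0,0,np.sin(t)]);ny=np.cross(nz,nx)
neck=np.array([.6683,-.0284,.1405]);N=np.c_[nx,ny,nz]
def Rz(xv,zv): return np.c_[xv,np.cross(zv,xv),zv]
def Rup(deg): a=np.radians(deg);return Rz(np.array([np.cos(a),np.sin(a),0]),np.array([0,0,-1.]))
def Rneck(deg): a=np.radians(deg);return Rz(np.cos(a)*nx+np.sin(a)*ny,-nz)
def plan(p,R,n,p0=None,R0=None):
    o=observe();p0=o["tcp_pos"] if p0 is None else p0;R0=o["eef_rot"] if R0 is None else R0
    d=Ro.from_matrix(R0.T@R).as_rotvec();Rc=R0
    for i in range(n):
        print((Rc.T@(p-p0)/n*1e3).round(1),np.degrees(d/n).round(2)); Rc=Rc@Ro.from_rotvec(d/n).as_matrix()
E
python3 - <<'E'
from h import *
plan(np.array([.4412,.2542,.14]),Rup(93.8),9)
E
```

```text
[-36.1 -28.6  12. ] [-0.01  0.    7.31]
[-39.5 -23.8  11.9] [-0.01  0.    7.31]
[-42.2 -18.6  11.9] [-0.01  0.    7.31]
[-44.2 -13.   11.9] [-0.01  0.    7.31]
[-45.5  -7.3  11.9] [-0.01  0.    7.31]
[-46.1  -1.5  11.9] [-0.01  0.    7.31]
[-45.9   4.4  11.9] [-0.01  0.    7.31]
[-44.9  10.2  11.9] [-0.01  0.    7.31]
[-43.3  15.9  11.9] [-0.01  0.    7.31]
```

step_arm([
  {"delta_pos":[-36,-28.6,12],"twist":[0,0,7.3],"grip":45},
  {"delta_pos":[-39.5,-23.8,12],"twist":[0,0,7.3],"grip":45},
  {"delta_pos":[-42,-18.6,12],"twist":[0,0,7.3],"grip":45},
  {"delta_pos":[-44,-13,12],"twist":[0,0,7.3],"grip":45},
  {"delta_pos":[-45.5,-7.3,12],"twist":[0,0,7.3],"grip":45},
], newtons=60)

```text
t: 0.72
tcp_pos: [0.3459, 0.4111, 0.1875]
eef_rot: [[-0.543, 0.84, -0.0], [0.84, 0.543, -0.0], [-0.0, -0.001, -1.0]]
wrist_force: [0.4, -0.8, -0.9]
gripper_width: 0.524
grasp_force: 0.0
```

step_arm([
  {"delta_pos":[-46,-1.5,12],"twist":[0,0,7.3],"grip":45},
  {"delta_pos":[-46,4.4,12],"twist":[0,0,7.3],"grip":45},
  {"delta_pos":[-45,10,12],"twist":[0,0,7.3],"grip":45},
  {"delta_pos":[-43.3,16,12],"twist":[0,0,7.3],"grip":45},
  {"delta_pos":[0,0,0],"twist":[0,0,0],"grip":45},
])

```text
t: 1.35
tcp_pos: [0.4418, 0.2525, 0.139]
eef_rot: [[-0.064, 0.998, -0.002], [0.998, 0.064, -0.001], [-0.001, -0.002, -1.0]]
wrist_force: [-0.1, -1.0, -0.6]
gripper_width: 0.528
grasp_force: 0.0
```

Run:
```python
from h import *
o=observe();print(o["tcp_pos"],o["joint_positions"],o["wrist_force"])
for n in C: cv2.imwrite(f"pics/{n}1.png",snapshot(n)[:,:,::-1])
plan(np.array([.4412,.2542,.048]),Rup(93.8),3)
im=cv2.imread("pics/scene1.png")[140:240,300:420];jm=cv2.imread("pics/top1.png")[240:340,130:250]
cv2.imwrite("pics/c1.png",cv2.resize(np.hstack([im,jm]),None,fx=3,fy=3,interpolation=cv2.INTER_CUBIC))
```

```text
[0.4417933  0.25252636 0.13904763] [ 2.96258412e-01  4.68942220e-02  1.99383511e+00 -2.53044970e-04
  1.10327856e+00  2.32765985e-01] [-0.06235583 -1.00824858 -0.55821516]
[-0.2  0.  30.7] [-0.02 -0.    0.03]
[-0.2  0.  30.7] [-0.02 -0.    0.03]
[-0.2  0.  30.7] [-0.02 -0.    0.03]
```

View pics/c1.png

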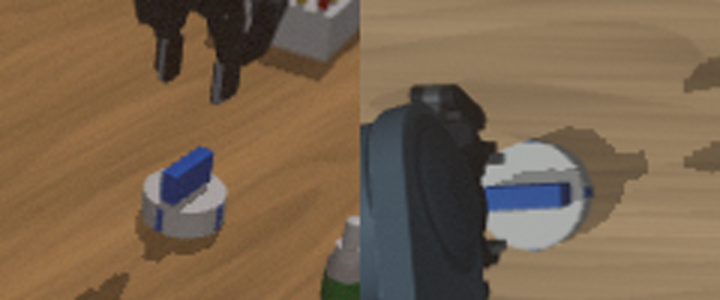

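The fingers are above and straddling the bar: in top, the tips are at about (174,291) and (174,324), with the bar midway between them. I'll descend and close.

step_arm([
  {"delta_pos":[0,0,40],"twist":[0,0,0],"grip":45},
  {"delta_pos":[0,0,35],"twist":[0,0,0],"grip":45},
  {"delta_pos":[0,0,16],"twist":[0,0,0],"grip":45},
  {"delta_pos":[0,0,0],"twist":[0,0,0],"grip":45},
])

```text
t: 1.95
tcp_pos: [0.4405, 0.2554, 0.0487]
eef_rot: [[-0.07, 0.998, -0.002], [0.998, 0.07, -0.0], [-0.0, -0.002, -1.0]]
wrist_force: [-0.1, -0.4, -0.7]
gripper_width: 0.53
grasp_force: 0.0
```

step_arm([
  {"delta_pos":[0,0,0],"twist":[0,0,0],"grip":5},
  {"delta_pos":[0,0,0],"twist":[0,0,0],"grip":5},
  {"delta_pos":[0,0,0],"twist":[0,0,0],"grip":5},
  {"delta_pos":[0,0,0],"twist":[0,0,0],"grip":5},
  {"delta_pos":[0,0,0],"twist":[0,0,0],"grip":5},
], newtons=90)

```text
t: 2.58
tcp_pos: [0.4427, 0.2555, 0.0511]
eef_rot: [[-0.068, 0.998, 0.003], [0.998, 0.068, 0.001], [0.001, 0.003, -1.0]]
wrist_force: [-1.6, 0.9, 6.4]
gripper_width: 0.166
grasp_force: 89.0
```

step_arm([
  {"delta_pos":[0,0,-15],"twist":[0,0,0],"grip":5},
  {"delta_pos":[0,0,-50],"twist":[0,0,0],"grip":5},
  {"delta_pos":[0,0,-60],"twist":[0,0,0],"grip":5},
  {"delta_pos":[0,0,-60],"twist":[0,0,0],"grip":5},
  {"delta_pos":[0,0,-30],"twist":[0,0,0],"grip":5},
])

```text
t: 3.2
tcp_pos: [0.4424, 0.2552, 0.2696]
eef_rot: [[-0.068, 0.998, 0.007], [0.998, 0.068, 0.002], [0.002, 0.007, -1.0]]
wrist_force: [0.3, 0.1, -1.3]
gripper_width: 0.166
grasp_force: 88.1
```

Run:
```python
from h import *
o=observe();print(o["tcp_pos"],o["gripper_width"],o["wrist_force"],o["grasp_force"])
# target: lid origin 40 mm above mouth, tcp 51 beyond
p=neck+nz*(.030+.051);print(p)
plan(p,Rneck(149),9)
```

```text
[0.4424148  0.25521626 0.26955039] 0.1657180704956072 [ 0.28877334  0.05257177 -1.29176806] 88.1448233127594
[ 0.6367892  -0.01502446  0.21391093]
[-31.4  19.5   6.3] [-2.01 -1.91 -3.52]
[-32.3  17.2   8. ] [-2.01 -1.91 -3.52]
[-33.   14.9   9.6] [-2.01 -1.91 -3.52]
[-33.5  12.5  11.2] [-2.01 -1.91 -3.52]
[-33.8  10.   12.8] [-2.01 -1.91 -3.52]
[-33.9   7.5  14.2] [-2.01 -1.91 -3.52]
[-33.8   4.9  15.5] [-2.01 -1.91 -3.52]
[-33.5   2.2  16.8] [-2.01 -1.91 -3.52]
[-32.9  -0.4  17.9] [-2.01 -1.91 -3.52]
```

step_arm([
  {"delta_pos":[-31.4,19.5,6.3],"twist":[-2,-1.9,-3.5],"grip":5},
  {"delta_pos":[-32.3,17.2,8],"twist":[-2,-1.9,-3.5],"grip":5},
  {"delta_pos":[-33,14.9,9.6],"twist":[-2,-1.9,-3.5],"grip":5},
  {"delta_pos":[-33.5,12.5,11.2],"twist":[-2,-1.9,-3.5],"grip":5},
  {"delta_pos":[-33.8,10,12.8],"twist":[-2,-1.9,-3.5],"grip":5},
])

```text
t: 3.82
tcp_pos: [0.5494, 0.1037, 0.2336]
eef_rot: [[-0.348, 0.914, 0.206], [0.918, 0.377, -0.122], [-0.19, 0.147, -0.971]]
wrist_force: [-0.6, 0.9, -0.4]
gripper_width: 0.163
grasp_force: 88.1
```

step_arm([
  {"delta_pos":[-33.9,7.5,14.2],"twist":[-2,-1.9,-3.5],"grip":5},
  {"delta_pos":[-33.8,4.9,15.5],"twist":[-2,-1.9,-3.5],"grip":5},
  {"delta_pos":[-33.5,2.2,10],"twist":[-2,-1.9,-3.5],"grip":5},
  {"delta_pos":[-33,-0.4,10],"twist":[-2,-1.9,-3.5],"grip":5},
  {"delta_pos":[0,0,0],"twist":[0,0,0],"grip":5},
])

```text
t: 4.45
tcp_pos: [0.6304, -0.0151, 0.2219]
eef_rot: [[-0.513, 0.77, 0.38], [0.78, 0.602, -0.167], [-0.358, 0.211, -0.91]]
wrist_force: [-0.5, 0.4, -0.1]
gripper_width: 0.168
grasp_force: 88.1
```

Run:
```python
from h import *
o=observe();print(o["tcp_pos"],o["joint_positions"].round(2),o["gripper_width"],o["wrist_force"])
q=(o["tcp_pos"]-neck)@N*1e3;print("tcp in neck mm",q.round(1)); 
r=N.T@o["eef_rot"];print("tool in neck: x-ang",np.degrees(np.arctan2(r[1,0],r[0,0])),"tilt",r[:,2].round(4))
im=snapshot("scene");jm=snapshot("top")
cv2.imwrite("pics/scene2.png",im[:,:,::-1]);cv2.imwrite("pics/top2.png",jm[:,:,::-1])
# predicted lid points: 4 rib bases, rim
a=o["tcp_pos"]+o["eef_rot"][:,2]*.051
for n in C: print(n,"origin",proj(n,a).round(1),"mouth",proj(n,neck).round(1))
u=cv2.resize(im[185:305,315:425],None,fx=5,fy=5,interpolation=cv2.INTER_CUBIC)
for d,c in((0,(255,0,0)),(.026,(0,255,0))):
    th=np.linspace(0,2*np.pi,60);R=o["eef_rot"]
    P=a-R[:,2]*d+.0355*(np.outer(np.cos(th),R[:,0])+np.outer(np.sin(th),R[:,1]))
    for x in proj("scene",P): cv2.circle(u,(int((x[0]-315+.5)*5),int((x[1]-185+.5)*5)),1,c,-1)
cv2.imwrite("pics/c2.png",u[:,:,::-1])
```

```text
[ 0.63035595 -0.01507705  0.22189076] [-0.16  0.04  1.88 -0.14  0.81 -0.71] 0.16807151119487243 [-0.54164257  0.35570312 -0.09573085]
tcp in neck mm [-2.  -2.6 90.7]
tool in neck: x-ang 148.8037161729914 tilt [-0.0084 -0.0057 -0.9999]
scene origin [[358.3 241.1]] mouth [[362.8 262.4]]
top origin [[330.1 191.3]] mouth [[333.  184.4]]
```

View pics/c2.png

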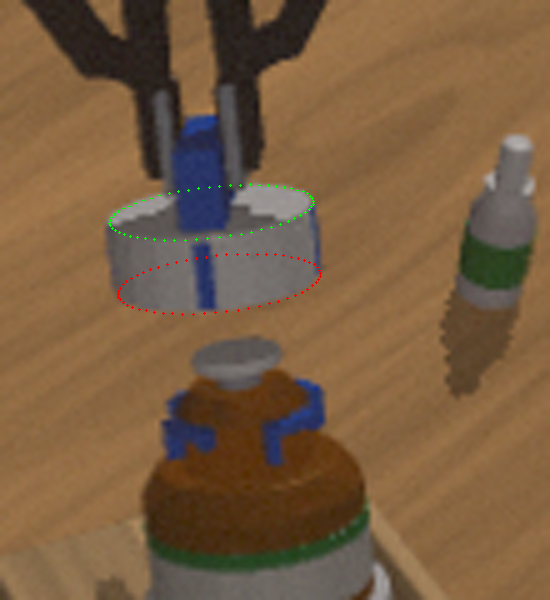

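The lid hangs straight in the jaws, and its predicted rims match the picture (rib at crop (205,275)). The jar's front gap runs from about (213,440) to (268,437) in the crop. I'll check the angle and plan the approach.

Run:
```python
from h import *
px=lambda u,v:(315+u/5-.5,185+v/5-.5)
lt=neck-.008*nz
ang=lambda p:np.degrees(np.arctan2((p-lt)@ny,(p-lt)@nx))
for u in((213,430),(268,425)):
    p=onplane("scene",px(*u),neck-.010*nz,nz);print("gap edge ang",ang(p),np.linalg.norm((p-lt)-((p-lt)@nz)*nz))
o=observe();R=o["eef_rot"];a=o["tcp_pos"]+R[:,2]*.051
for k in range(4):
    v=R@Ro.from_rotvec([0,0,k*np.pi/2]).as_matrix()[:,0]
    q=proj("scene",np.array([a+.036*v-R[:,2]*.002,a+.036*v-R[:,2]*.024]));print("rib",k,((q-[314.5,184.5])*5).round(0).tolist())
plan(neck+nz*(.005+.051),Rneck(149),3)
```

```text
gap edge ang -70.50559826443265 0.016116456149787205
gap edge ang 7.6160177111376814 0.014547062171241154
rib 0 [[229.0, 247.0], [222.0, 189.0]]
rib 1 [[323.0, 267.0], [318.0, 207.0]]
rib 2 [[212.0, 306.0], [205.0, 243.0]]
rib 3 [[120.0, 283.0], [112.0, 223.0]]
[-0.8  0.9 11.6] [-0.17 -0.1  -0.03]
[-0.7  0.9 11.6] [-0.17 -0.1  -0.03]
[-0.7  0.9 11.7] [-0.17 -0.1  -0.03]
```

step_arm([
  {"delta_pos":[-0.8,0.9,12],"twist":[-0.2,-0.1,0],"grip":5},
  {"delta_pos":[-0.8,0.9,12],"twist":[-0.2,-0.1,0],"grip":5},
  {"delta_pos":[-0.7,0.9,11],"twist":[-0.1,-0.1,0],"grip":5},
  {"delta_pos":[0,0,0],"twist":[0,0,0],"grip":5},
  {"delta_pos":[0,0,0],"twist":[0,0,0],"grip":5},
])

```text
t: 5.18
tcp_pos: [0.6471, -0.0193, 0.1908]
eef_rot: [[-0.513, 0.765, 0.389], [0.778, 0.606, -0.165], [-0.362, 0.218, -0.906]]
wrist_force: [0.5, 0.2, -0.9]
gripper_width: 0.166
grasp_force: 88.1
```

```bash
cat >> h.py <<'E'
def rep():
    o=observe();r=N.T@o["eef_rot"]
    print("t",o["t"],"lid in neck",((o["tcp_pos"]+o["eef_rot"][:,2]*.051-neck)@N*1e3).round(1),"ang",np.degrees(np.arctan2(r[1,0],r[0,0])).round(1),"z",r[:,2].round(4),"F neck",(o["wrist_force"]@N).round(1),"M",(o["torque"]@N).round(2),"g",o["gripper_width"].round(3),o["grasp_force"])
E
python3 - <<'E'
from h import *
rep();plan(neck+nz*(-.006+.051),Rneck(149),3)
im=snapshot("scene");jm=snapshot("top")
u=np.hstack([cv2.resize(im[200:310,315:415],None,fx=4,fy=4,interpolation=cv2.INTER_CUBIC)]);cv2.imwrite("pics/c3.png",u[:,:,::-1])
E
```

```text
Traceback (most recent call last):
  File "h.py", line 43, in rep
    print("t",o["t"],"lid in neck",((o["tcp_pos"]+o["eef_rot"][:,2]*.051-neck)@N*1e3).round(1),"ang",np.degrees(np.arctan2(r[1,0],r[0,0])).round(1),"z",r[:,2].round(4),"F neck",(o["wrist_force"]@N).round(1),"M",(o["torque"]@N).round(2),"g",o["gripper_width"].round(3),o["grasp_force"])
                                                                                                                                                                                                                                                ^^^^^^^^^^^^^^^^^^^^^^^^
AttributeError: 'float' object has no attribute 'round'
```

```bash
sed -i 's/o\["gripper_width"\].round(3)/o["gripper_width"]/' h.py
python3 - <<'E'
from h import *
rep();plan(neck+nz*(-.006+.051),Rneck(149),3)
im=snapshot("scene")
u=cv2.resize(im[200:310,315:415],None,fx=4,fy=4,interpolation=cv2.INTER_CUBIC);cv2.imwrite("pics/c3.png",u[:,:,::-1])
E
```

```text
t 5.175 lid in neck [0.4 0.1 4.4] ang 149.0 z [ 4.e-04  3.e-04 -1.e+00] F neck [ 0.   0.4 -1. ] M [-0.03  0.25 -0.  ] g 0.16575807162731496 88.11561942100525
[ 0.1 -0.1  3.5] [ 0.01  0.   -0.01]
[ 0.1 -0.1  3.5] [ 0.01  0.   -0.01]
[ 0.1 -0.1  3.5] [ 0.01  0.   -0.01]
```

View pics/c3.png

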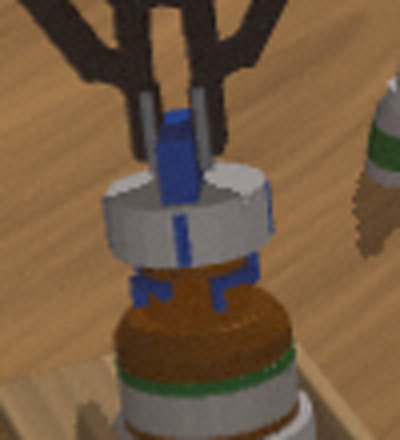

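The lid is coaxial over the seal, and its front rib at (184,250) lines up with the gap between the lugs, (172–215, 290). Descending.

step_arm([
  {"delta_pos":[0,0,5],"twist":[0,0,0],"grip":5},
  {"delta_pos":[0,0,5],"twist":[0,0,0],"grip":5},
  {"delta_pos":[0,0,2],"twist":[0,0,0],"grip":5},
  {"delta_pos":[0,0,2],"twist":[0,0,0],"grip":5},
  {"delta_pos":[0,0,0],"twist":[0,0,0],"grip":5},
])

```text
t: 5.85
tcp_pos: [0.6522, -0.0216, 0.1781]
eef_rot: [[-0.514, 0.765, 0.389], [0.778, 0.606, -0.165], [-0.362, 0.218, -0.906]]
wrist_force: [-3.0, 1.3, 2.0]
gripper_width: 0.162
grasp_force: 88.4
```

```bash
python3 -c "
from h import *
rep()"
```

```text
t 5.85 lid in neck [ 0.1 -0.  -9.6] ang 149.0 z [-3.e-04  0.e+00 -1.e+00] F neck [-2.1  0.1  3.2] M [-0.14  0.57  0.04] g 0.16241720760226358 88.4142816066742
```

step_arm([
  {"delta_pos":[0,0,2],"twist":[0,0,0],"grip":5},
  {"delta_pos":[0,0,2],"twist":[0,0,0],"grip":5},
  {"delta_pos":[0,0,0],"twist":[0,0,0],"grip":5},
])

```text
t: 6.22
tcp_pos: [0.654, -0.0222, 0.1747]
eef_rot: [[-0.513, 0.765, 0.389], [0.778, 0.606, -0.165], [-0.362, 0.218, -0.906]]
wrist_force: [-4.5, 0.9, 3.7]
gripper_width: 0.16
grasp_force: 88.9
```

```bash
python3 -c "
from h import *
rep()"
```

```text
t 6.225 lid in neck [  0.4   0.1 -13.5] ang 149.0 z [ 4.e-04  3.e-04 -1.e+00] F neck [-2.5 -0.9  5.2] M [-0.09  0.76 -0.01] g 0.16048176006208306 88.93725514411926
```

step_arm([
  {"delta_pos":[0.5,-0.3,3],"twist":[0,0,0],"grip":5},
  {"delta_pos":[0,0,3],"twist":[0,0,0],"grip":5},
  {"delta_pos":[0,0,2],"twist":[0,0,0],"grip":5},
  {"delta_pos":[0,0,0],"twist":[0,0,0],"grip":5},
])

```text
t: 6.72
tcp_pos: [0.6593, -0.025, 0.1705]
eef_rot: [[-0.511, 0.762, 0.397], [0.776, 0.608, -0.168], [-0.37, 0.222, -0.902]]
wrist_force: [-3.2, -9.0, 11.8]
gripper_width: 0.163
grasp_force: 135.2
```

```bash
python3 -c "
from h import *
rep()"
```

```text
t 6.725 lid in neck [  4.5  -0.4 -19.7] ang 149.0 z [ 9.3e-03 -1.0e-04 -1.0e+00] F neck [ 5.5 -9.6 10.5] M [-1.12 -0.9  -0.06] g 0.163342085369642 135.2330077457009
```

step_arm([
  {"delta_pos":[0,0,0],"twist":[0,0,0],"grip":5},
  {"delta_pos":[0,0,0],"twist":[0,0,0],"grip":5},
])

```text
t: 6.98
tcp_pos: [0.6587, -0.0251, 0.1707]
eef_rot: [[-0.511, 0.764, 0.395], [0.777, 0.607, -0.168], [-0.368, 0.221, -0.903]]
wrist_force: [-5.7, -4.0, 11.5]
gripper_width: 0.166
grasp_force: 110.6
```

Run:
```python
from h import *
rep();print(observe()["joint_positions"].round(3),observe()["qd"].round(3))
im=snapshot("scene");jm=snapshot("top")
u=np.hstack([cv2.resize(im[200:310,315:415],None,fx=4,fy=4,interpolation=cv2.INTER_CUBIC),cv2.resize(jm[140:250,280:380],None,fx=4,fy=4,interpolation=cv2.INTER_CUBIC)]);cv2.imwrite("pics/c4.png",u[:,:,::-1])
```

```text
t 6.975 lid in neck [  3.9  -0.8 -19.4] ang 149.0 z [ 7.1e-03 -7.0e-04 -1.0e+00] F neck [ 1.5 -5.9 12. ] M [-1.04  0.21  0.01] g 0.16560997815423809 110.64755410887301
[-0.174  0.163  1.85  -0.151  0.702 -0.708] [-0.001  0.     0.    -0.    -0.001  0.   ]
```

View pics/c4.png

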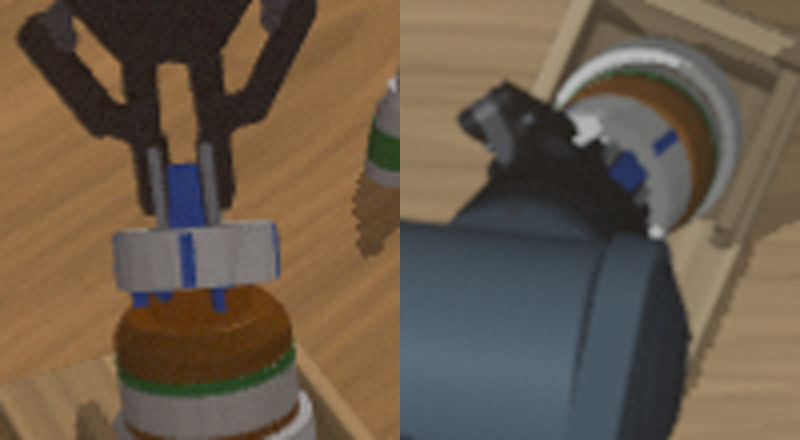

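The lid no longer sits straight. Its top face is edge-on in the scene view, so it has pitched in the jaws, and its front edge (rib at (188,260)) is still high. I'll work out that pitch from both views before backing off.

Run:
```python
from h import *
o=observe();R=o["eef_rot"];p=o["tcp_pos"]
S=lambda u,v:(315+u/4-.5,200+v/4-.5);T=lambda u,v:(280+(u-400)/4-.5,140+v/4-.5)
q,e=tri(S(187.5,261),T(666,142));print("front rib centre neck",((q-neck)@N*1e3).round(1),"tool",((q-p)@R*1e3).round(1),e,"expect tool [-36 0 38]")
for k,(a,b) in {"top":((186,235),(654,151)),"bot":((189,287),(678,132))}.items():
    q,e=tri(S(*a),T(*b));print(k,"tool",((q-p)@R*1e3).round(1),"neck",((q-neck)@N*1e3).round(1),e)
```

```text
front rib centre neck [ 26.7 -15.2   6.4] tool [-27.2  -0.5  25.4] 0.6427854222353228 expect tool [-36 0 38]
top tool [-23.   -0.1  15.1] neck [ 23.4 -12.7  16.7] 1.0510428222536858
bot tool [-31.7  -0.7  35.6] neck [ 30.6 -17.7  -3.8] 0.5617130291232773
```

step_arm([
  {"delta_pos":[0,0,-8],"twist":[0,0,0],"grip":5},
  {"delta_pos":[0,0,-8],"twist":[0,0,0],"grip":5},
  {"delta_pos":[0,0,-12],"twist":[0,0,0],"grip":5},
  {"delta_pos":[0,0,-15],"twist":[0,0,0],"grip":5},
  {"delta_pos":[0,0,0],"twist":[0,0,0],"grip":5},
], newtons=120)

```text
t: 7.7
tcp_pos: [0.6403, -0.016, 0.2078]
eef_rot: [[-0.513, 0.764, 0.392], [0.778, 0.607, -0.165], [-0.364, 0.22, -0.905]]
wrist_force: [-0.3, -0.1, -1.1]
gripper_width: 0.165
grasp_force: 119.9
```

Run:
```python
from h import *
rep()
im=snapshot("scene");jm=snapshot("top")
cv2.imwrite("pics/scene5.png",im[:,:,::-1]);cv2.imwrite("pics/top5.png",jm[:,:,::-1])
u=np.hstack([cv2.resize(im[170:310,315:415],None,fx=4,fy=4,interpolation=cv2.INTER_CUBIC),cv2.resize(jm[120:260,280:380],None,fx=4,fy=4,interpolation=cv2.INTER_CUBIC)]);cv2.imwrite("pics/c5.png",u[:,:,::-1])
```

```text
t 7.7 lid in neck [ 0.8  0.5 22.9] ang 149.0 z [ 0.0032  0.0011 -1.    ] F neck [-0.7 -0.2 -0.8] M [-0.04  0.19  0.06] g 0.1646623242061319 119.92202413268387
```

View pics/c5.png

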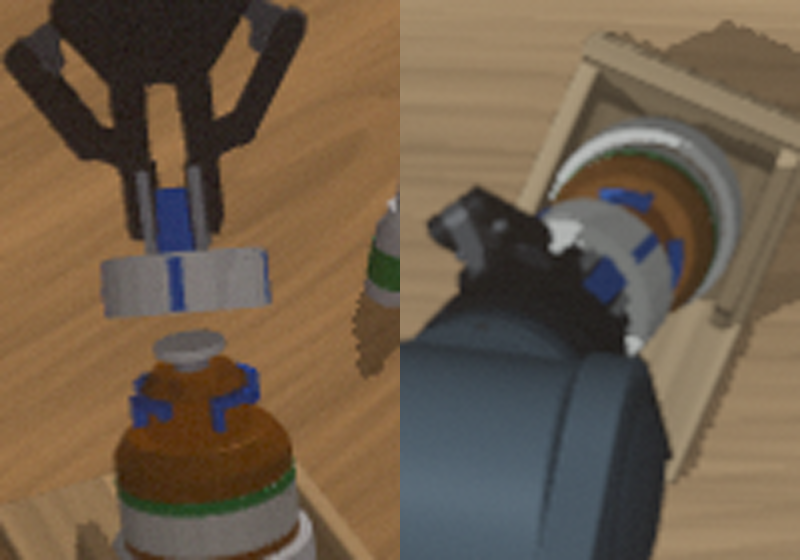

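The lid has pitched about 20° in the pads, and the jar is unchanged (seal at (188,348), lugs at (150,410) and (235,400)). The front tab was evidently caught at lug-top height. I'll use the saved straight-lid pictures to check the offset between the cameras and the TCP, and measure the current pitch.

Run:
```python
from h import *
ld=lambda f:cv2.imread(f"pics/{f}.png")[:,:,::-1].copy()
# scene2 pose
p=np.array([.63035595,-.01507705,.22189076])
R=Rneck(148.8);ez=N@np.array([-.0084,-.0057,-.9999]);R[:,2]=ez;R[:,0]-=ez*(ez@R[:,0]);R[:,0]/=np.linalg.norm(R[:,0]);R[:,1]=np.cross(R[:,2],R[:,0])
a=p+ez*.051; r2=a-R[:,0]*.0358-ez*.013
print("pred rib2",[proj(n,r2).round(1).tolist() for n in C])
for n in C:
    x,y=proj(n,r2)[0].astype(int);print(n,blobs(blue(ld(n+"2")),x-22,y-22,x+22,y+22,3))
def cyl(uv,r=.030):
    o,d=ray("scene",uv);o=(o-neck)@N;d=d@N
    A=d[:2]@d[:2];B=o[:2]@d[:2];D=o[:2]@o[:2]-r*r;s=(-B-np.sqrt(B*B-A*D))/A;q=o+s*d;return np.degrees(np.arctan2(q[1],q[0])).round(1),(q[2]*1e3).round(1)
print("gap ends",cyl((357.7,273.0)),cyl((367.9,274.0)),[cyl((357.7,273),.027),cyl((367.9,274),.027)])
o=observe();R=o["eef_rot"];p=o["tcp_pos"]
for n in C: print(n,"5",blobs(blue(ld(n+"5")),*( (335,225,395,260) if n=="scene" else (325,170,352,205)),3))
S=lambda u,v:(315+u/4-.5,170+v/4-.5);T=lambda u,v:(280+(u-400)/4-.5,120+v/4-.5)
for A,B in(((174,257),(636,259)),((178,310),(659,236))):
    q,e=tri(S(*A),T(*B));print("tool",((q-p)@R*1e3).round(1),e)
```

```text
pred rib2 [[[355.7, 239.8]], [[345.8, 181.3]]]
scene [([350, 217, 12, 14, 135], [354.8, 223.5]), ([354, 234, 4, 13, 35], [355.6, 239.9])]
top [([330, 167, 13, 5, 39], [335.6, 169.2]), ([345, 180, 5, 4, 10], [346.9, 181.4]), ([324, 184, 18, 16, 162], [333.0, 191.6])]
gap ends (np.float64(-45.8), np.float64(-8.7)) (np.float64(-12.4), np.float64(-12.1)) [(np.float64(-48.4), np.float64(-9.9)), (np.float64(-11.0), np.float64(-13.2))]
scene 5 [([354, 225, 9, 8, 62], [358.3, 228.5]), ([357, 234, 4, 13, 35], [358.6, 240.3])]
top 5 [([333, 170, 9, 3, 14], [337.9, 170.4]), ([339, 179, 5, 6, 18], [341.0, 181.5]), ([347, 181, 3, 10, 21], [348.2, 184.6]), ([326, 185, 10, 11, 65], [330.8, 189.8])]
tool [-24.3   0.   12.9] 0.2452013405192208
tool [-32.8   0.4  33.8] 0.3827644652049366
```

Camera and TCP agree to about 1 mm. The gap middle comes out at about -30°, and the lid is pitched 22° about tool y. I'll set the lid back down level on the table and regrip harder.

Run:
```python
from h import *
o=observe();p0=o["tcp_pos"]-o["eef_rot"][:,2]*.05
a=np.radians(93.8);h=np.array([np.cos(a),np.sin(a),0]);u=np.array([0,0,1.])
c,s=.926,.376
R=Rz(c*h+s*u,s*h-c*u)
p=np.array([.44,.25,.02])-R[:,2]*.0485
pa=p+u*.10
print("p",p);plan(pa,R,8,p0,o["eef_rot"]);print("then down 100 in tool:",R.T@(-u))
```

```text
p [0.44120857 0.23180409 0.064911  ]
[38.7 -1.3 -3.9] [1.55 4.82 4.4 ]
[38.7 -4.3 -0.5] [1.55 4.82 4.4 ]
[38.1 -7.3  2.9] [1.55 4.82 4.4 ]
[ 37.1 -10.    6.3] [1.55 4.82 4.4 ]
[ 35.6 -12.6   9.6] [1.55 4.82 4.4 ]
[ 33.5 -15.   12.9] [1.55 4.82 4.4 ]
[ 31.1 -17.1  16.1] [1.55 4.82 4.4 ]
[ 28.2 -18.9  19.1] [1.55 4.82 4.4 ]
then down 100 in tool: [-0.376  0.     0.926]
```

step_arm([
  {"delta_pos":[0,0,-30],"twist":[0,0,0],"grip":5},
  {"delta_pos":[0,0,-20],"twist":[0,0,0],"grip":5},
  {"delta_pos":[38.7,-1.3,-3.9],"twist":[1.5,4.8,4.4],"grip":5},
  {"delta_pos":[38.7,-4.3,-0.5],"twist":[1.5,4.8,4.4],"grip":5},
  {"delta_pos":[38,-7.3,2.9],"twist":[1.5,4.8,4.4],"grip":5},
], newtons=60)

```text
t: 8.43
tcp_pos: [0.5525, 0.0826, 0.2181]
eef_rot: [[-0.394, 0.896, 0.206], [0.916, 0.401, 0.012], [-0.072, 0.193, -0.979]]
wrist_force: [0.0, 0.6, -0.4]
gripper_width: 0.161
grasp_force: 119.7
```

step_arm([
  {"delta_pos":[37,-10,6.3],"twist":[1.6,4.8,4.4],"grip":5},
  {"delta_pos":[35.6,-12.6,9.6],"twist":[1.6,4.8,4.4],"grip":5},
  {"delta_pos":[33.5,-15,12.9],"twist":[1.6,4.8,4.4],"grip":5},
  {"delta_pos":[31,-17,16],"twist":[1.6,4.8,4.4],"grip":5},
  {"delta_pos":[28,-19,19],"twist":[1.6,4.8,4.4],"grip":5},
])

```text
t: 9.05
tcp_pos: [0.4408, 0.2319, 0.1639]
eef_rot: [[-0.058, 0.998, -0.028], [0.925, 0.065, 0.375], [0.376, -0.004, -0.927]]
wrist_force: [-0.1, -0.1, -0.7]
gripper_width: 0.163
grasp_force: 119.7
```

step_arm([
  {"delta_pos":[-15,0,37],"twist":[0,0,0],"grip":5},
  {"delta_pos":[-15,0,37],"twist":[0,0,0],"grip":5},
  {"delta_pos":[-7.5,0,18.5],"twist":[0,0,0],"grip":5},
  {"delta_pos":[0,0,0],"twist":[0,0,0],"grip":5},
])

```text
t: 9.55
tcp_pos: [0.4398, 0.2306, 0.0628]
eef_rot: [[-0.06, 0.998, -0.031], [0.926, 0.067, 0.372], [0.374, -0.006, -0.928]]
wrist_force: [0.5, 0.1, 0.3]
gripper_width: 0.16
grasp_force: 119.7
```

Run:
```python
from h import *
o=observe();R=o["eef_rot"];p=o["tcp_pos"];print(o["t"],p,R.round(3),o["wrist_force"])
print("origin",p+R[:,2]*.0485,"lid up",R@np.array([.376,0,-.926]))
```

```text
9.55 [0.43976797 0.23063427 0.06281878] [[-0.06   0.998 -0.031]
 [ 0.926  0.067  0.372]
 [ 0.374 -0.006 -0.928]] [0.51042177 0.1240619  0.25548124]
origin [0.43828401 0.24869746 0.01783246] lid up [0.00592349 0.00317037 0.99940325]
```

step_arm([
  {"delta_pos":[-4.5,0,11],"twist":[0,0,0],"grip":5},
  {"delta_pos":[-2.2,0,5.5],"twist":[0,0,0],"grip":5},
  {"delta_pos":[-0.7,0,1.8],"twist":[0,0,0],"grip":5},
  {"delta_pos":[0,0,0],"twist":[0,0,0],"grip":5},
])

```text
t: 10.05
tcp_pos: [0.4417, 0.2309, 0.046]
eef_rot: [[-0.062, 0.998, -0.027], [0.925, 0.068, 0.373], [0.374, -0.001, -0.927]]
wrist_force: [-3.2, -1.3, 5.7]
gripper_width: 0.159
grasp_force: 121.3
```

step_arm([
  {"delta_pos":[0,0,0],"twist":[0,0,0],"grip":45},
  {"delta_pos":[0,0,0],"twist":[0,0,0],"grip":45},
  {"delta_pos":[0,0,0],"twist":[0,0,0],"grip":45},
  {"delta_pos":[0,0,-50],"twist":[0,0,0],"grip":45},
  {"delta_pos":[0,0,-60],"twist":[0,0,0],"grip":45},
])

```text
t: 10.68
tcp_pos: [0.443, 0.1895, 0.147]
eef_rot: [[-0.061, 0.998, -0.03], [0.925, 0.067, 0.373], [0.374, -0.005, -0.927]]
wrist_force: [1.8, 0.5, 0.0]
gripper_width: 0.53
grasp_force: 0.0
```

Run:
```python
from h import *
o=observe();print(o["tcp_pos"])
S=snapshot("scene");T=snapshot("top")
cv2.imwrite("pics/scene6.png",S[:,:,::-1]);cv2.imwrite("pics/top6.png",T[:,:,::-1])
print("scene",blobs(blue(S),335,180,400,240,3));print("top",blobs(blue(T),150,270,230,340,3),blobs(white(T),150,270,230,340,30))
plan(np.array([.4412,.2520,.12]),Rup(93.8),4)
```

```text
[0.44301812 0.18947003 0.14702152]
scene [([354, 189, 17, 19, 197], [361.5, 198.1]), ([352, 210, 2, 7, 9], [352.3, 212.7])]
top [([170, 302, 12, 8, 89], [175.3, 305.5])] [([170, 287, 17, 15, 143], [178.0, 294.9]), ([169, 309, 13, 14, 83], [176.3, 314.8])]
[11.7 -0.9 13.7] [ 0.16 -5.47  0.01]
[12.9 -0.9 12.5] [ 0.16 -5.47  0.01]
[14.1 -0.9 11.2] [ 0.16 -5.47  0.01]
[15.1 -0.9  9.8] [ 0.16 -5.47  0.01]
```

The bar blob in scene is back at (361.5,198.1), the same as at the start, so the lid sits flat in its old place. Regrasping at 120 N.

step_arm([
  {"delta_pos":[12.3,-0.9,13.7],"twist":[0.2,-5.5,0],"grip":45},
  {"delta_pos":[13.5,-0.9,12.5],"twist":[0.2,-5.5,0],"grip":45},
  {"delta_pos":[14.6,-0.9,11.2],"twist":[0.2,-5.5,0],"grip":45},
  {"delta_pos":[15.6,-0.9,9.8],"twist":[0.1,-5.4,0],"grip":45},
  {"delta_pos":[0,0,0],"twist":[0,0,0],"grip":45},
])

```text
t: 11.4
tcp_pos: [0.4347, 0.2567, 0.1132]
eef_rot: [[-0.073, 0.997, -0.016], [0.997, 0.073, -0.0], [0.001, -0.016, -1.0]]
wrist_force: [0.2, 0.6, -0.5]
gripper_width: 0.53
grasp_force: 0.0
```

Run:
```python
from h import *
print(observe()["tcp_pos"])
plan(np.array([.4412,.2542,.050]),Rup(93.8),2)
```

```text
[0.43469206 0.25674302 0.11317677]
[-1.5  3.6 31.5] [-0.45 -0.03  0.2 ]
[-1.5  3.4 31.6] [-0.45 -0.03  0.2 ]
```

step_arm([
  {"delta_pos":[-1.5,3.6,20],"twist":[-0.5,0,0.2],"grip":45},
  {"delta_pos":[-1.5,3.4,25],"twist":[-0.4,0,0.2],"grip":45},
  {"delta_pos":[0,0,0],"twist":[0,0,0],"grip":45},
  {"delta_pos":[0,0,0],"twist":[0,0,0],"grip":45},
])

```text
t: 11.9
tcp_pos: [0.4432, 0.2525, 0.07]
eef_rot: [[-0.062, 0.998, 0.003], [0.998, 0.062, 0.002], [0.002, 0.003, -1.0]]
wrist_force: [0.2, -0.2, -0.5]
gripper_width: 0.524
grasp_force: 0.0
```

Run:
```python
from h import *
print(observe()["tcp_pos"])
plan(np.array([.4412,.2542,.050]),Rup(93.8),1)
```

```text
[0.44320539 0.25249112 0.0699521 ]
[ 1.8 -2.  19.9] [ 0.17 -0.09 -0.27]
```

step_arm([
  {"delta_pos":[1,-1,12],"twist":[0.1,0,-0.1],"grip":45},
  {"delta_pos":[0,0,7.5],"twist":[0,0,0],"grip":45},
  {"delta_pos":[0,0,0],"twist":[0,0,0],"grip":45},
])

```text
t: 12.28
tcp_pos: [0.441, 0.2536, 0.0489]
eef_rot: [[-0.064, 0.998, -0.001], [0.998, 0.064, 0.001], [0.001, -0.001, -1.0]]
wrist_force: [0.2, 0.6, 0.3]
gripper_width: 0.528
grasp_force: 0.0
```

step_arm([
  {"delta_pos":[0,0,0],"twist":[0,0,0],"grip":5},
  {"delta_pos":[0,0,0],"twist":[0,0,0],"grip":5},
  {"delta_pos":[0,0,0],"twist":[0,0,0],"grip":5},
  {"delta_pos":[0,0,0],"twist":[0,0,0],"grip":5},
  {"delta_pos":[0,0,0],"twist":[0,0,0],"grip":5},
], newtons=120)

```text
t: 12.9
tcp_pos: [0.4422, 0.254, 0.0504]
eef_rot: [[-0.064, 0.998, 0.001], [0.998, 0.064, 0.001], [0.001, 0.002, -1.0]]
wrist_force: [-0.6, 0.3, 6.0]
gripper_width: 0.157
grasp_force: 117.9
```

step_arm([
  {"delta_pos":[0,0,-15],"twist":[0,0,0],"grip":5},
  {"delta_pos":[0,0,-50],"twist":[0,0,0],"grip":5},
  {"delta_pos":[0,0,-60],"twist":[0,0,0],"grip":5},
  {"delta_pos":[0,0,-60],"twist":[0,0,0],"grip":5},
  {"delta_pos":[0,0,-30],"twist":[0,0,0],"grip":5},
])

```text
t: 13.52
tcp_pos: [0.4424, 0.2539, 0.2693]
eef_rot: [[-0.064, 0.998, 0.006], [0.998, 0.064, 0.003], [0.002, 0.006, -1.0]]
wrist_force: [1.0, 0.1, -1.5]
gripper_width: 0.154
grasp_force: 117.5
```

```bash
sed -i 's/\*\.051-neck/*.0505-neck/' h.py
python3 - <<'E'
from h import *
plan(neck+nz*(.035+.0505),Rneck(150),9)
E
```

```text
[-31.1  19.4   5.7] [-2.01 -1.94 -3.65]
[-32.1  17.2   7.5] [-2.01 -1.94 -3.65]
[-32.8  14.8   9.1] [-2.01 -1.94 -3.65]
[-33.3  12.4  10.7] [-2.01 -1.94 -3.65]
[-33.7   9.8  12.2] [-2.01 -1.94 -3.65]
[-33.8   7.2  13.7] [-2.01 -1.94 -3.65]
[-33.6   4.6  15. ] [-2.01 -1.94 -3.65]
[-33.3   1.9  16.3] [-2.01 -1.94 -3.65]
[-32.8  -0.8  17.4] [-2.01 -1.94 -3.65]
```

step_arm([
  {"delta_pos":[-31.1,19.4,5.7],"twist":[-2,-1.9,-3.6],"grip":5},
  {"delta_pos":[-32,17.2,7.5],"twist":[-2,-1.9,-3.7],"grip":5},
  {"delta_pos":[-32.8,14.8,9.1],"twist":[-2,-1.9,-3.6],"grip":5},
  {"delta_pos":[-33.3,12.4,10.7],"twist":[-2,-2,-3.7],"grip":5},
  {"delta_pos":[-33.7,9.8,12.2],"twist":[-2,-2,-3.6],"grip":5},
])

```text
t: 14.15
tcp_pos: [0.5486, 0.1036, 0.2358]
eef_rot: [[-0.355, 0.912, 0.207], [0.915, 0.385, -0.124], [-0.193, 0.145, -0.97]]
wrist_force: [0.4, -0.1, -1.2]
gripper_width: 0.156
grasp_force: 117.5
```

step_arm([
  {"delta_pos":[-33.8,7.2,13.7],"twist":[-2,-1.9,-3.7],"grip":5},
  {"delta_pos":[-33.6,4.6,15],"twist":[-2,-1.9,-3.6],"grip":5},
  {"delta_pos":[-33.3,1.9,16.3],"twist":[-2,-1.9,-3.7],"grip":5},
  {"delta_pos":[-32.8,-0.8,17.4],"twist":[-2,-2,-3.6],"grip":5},
  {"delta_pos":[0,0,0],"twist":[0,0,0],"grip":5},
])

```text
t: 14.78
tcp_pos: [0.6333, -0.0163, 0.2116]
eef_rot: [[-0.527, 0.76, 0.381], [0.769, 0.617, -0.168], [-0.362, 0.204, -0.909]]
wrist_force: [0.3, 0.5, -1.2]
gripper_width: 0.154
grasp_force: 117.5
```

```bash
cat >> h.py <<'E'
def rib(tag=None,L=.0505):
    """front rib (lid -x) as seen in both views vs expectation from the TCP, and top/bottom for pitch"""
    o=observe();R=o["eef_rot"];p=o["tcp_pos"];a=p+R[:,2]*L;r=a-R[:,0]*.0358-R[:,2]*.013
    c=[]
    for n in("scene","top"):
        im=snapshot(n); tag and cv2.imwrite(f"pics/{n}{tag}.png",im[:,:,::-1])
        e=proj(n,r)[0];b=blobs(blue(im),int(e[0])-20,int(e[1])-20,int(e[0])+20,int(e[1])+20,3)
        b=min(b,key=lambda k:np.hypot(*(np.array(k[1])-e)));print(n,"pred",e.round(1),"seen",b[1],b[0]);c.append(b[1])
    q,e=tri(*c);print("rib in tool mm",((q-p)@R*1e3).round(1),"expect [-35.8 0 37.5]",round(e,1),"neck",((q-neck)@N*1e3).round(1))
E
python3 - <<'E'
from h import *
rep();rib("7");plan(neck+nz*(-.004+.0505),Rneck(150),4)
E
```

```text
t 14.775 lid in neck [-3.8 -2.8 29.6] ang 149.9 z [-0.0075 -0.0056 -1.    ] F neck [-0.4  0.6 -1.1] M [ 0.03  0.26 -0.01] g 0.15367320053856823 117.54096865653992
scene pred [356.4 245.4] seen [356.3, 245.0] [355, 239, 4, 13, 35]
top pred [346.1 180.5] seen [345.5, 180.4] [344, 179, 4, 4, 8]
rib in tool mm [-35.2   0.2  37. ] expect [-35.8 0 37.5] 0.9 neck [ 26.8 -20.2  42.9]
[-0.7  0.7  8.6] [-0.1  -0.05 -0.01]
[-0.7  0.7  8.6] [-0.1  -0.05 -0.01]
[-0.7  0.7  8.6] [-0.1  -0.05 -0.01]
[-0.7  0.7  8.7] [-0.1  -0.05 -0.01]
```

The rib is where the TCP predicts to under 1 mm. Descending in small steps, checking pitch as I go.

step_arm([
  {"delta_pos":[-1,1,10],"twist":[-0.2,-0.1,0],"grip":5},
  {"delta_pos":[-1,1,10],"twist":[-0.2,-0.1,0],"grip":5},
  {"delta_pos":[-0.8,0.8,10],"twist":[0,0,0],"grip":5},
  {"delta_pos":[0,0,4],"twist":[0,0,0],"grip":5},
  {"delta_pos":[0,0,0],"twist":[0,0,0],"grip":5},
])

```text
t: 15.5
tcp_pos: [0.6505, -0.0207, 0.1826]
eef_rot: [[-0.527, 0.755, 0.389], [0.767, 0.621, -0.165], [-0.366, 0.211, -0.906]]
wrist_force: [-1.1, -0.6, -0.7]
gripper_width: 0.158
grasp_force: 117.5
```

Run:
```python
from h import *
rep();rib("8");plan(neck+nz*(-.010+.0505),Rneck(150),2)
```

```text
t 15.5 lid in neck [ 0.2  0.2 -4.1] ang 150.0 z [ 3.e-04  2.e-04 -1.e+00] F neck [-1.  -1.  -0.3] M [0.   0.28 0.04] g 0.1578085892275892 117.54099369049072
scene pred [361.2 264.3] seen [361.1, 264.1] [360, 258, 4, 13, 33]
top pred [348.2 173.7] seen [348.3, 173.5] [348, 172, 2, 4, 6]
rib in tool mm [-36.3   0.1  36.9] expect [-35.8 0 37.5] 0.5 neck [ 31.7 -17.9   9.5]
[ 0.3 -0.3  3.3] [0.03 0.03 0.01]
[ 0.3 -0.3  3.3] [0.03 0.03 0.01]
```

step_arm([
  {"delta_pos":[0,0,2.5],"twist":[0,0,0],"grip":5},
  {"delta_pos":[0,0,2.5],"twist":[0,0,0],"grip":5},
  {"delta_pos":[0,0,0],"twist":[0,0,0],"grip":5},
])

```text
t: 15.98
tcp_pos: [0.6526, -0.0216, 0.1788]
eef_rot: [[-0.527, 0.755, 0.39], [0.767, 0.621, -0.165], [-0.367, 0.212, -0.906]]
wrist_force: [-1.1, 0.3, -1.1]
gripper_width: 0.158
grasp_force: 117.6
```

Run:
```python
from h import *
rep();rib()
```

```text
t 15.975 lid in neck [ 0.7  0.2 -8.6] ang 150.0 z [ 1.3e-03  4.0e-04 -1.0e+00] F neck [-1.5 -0.2 -0.5] M [0.03 0.28 0.02] g 0.15759957645484143 117.62020468711853
scene pred [361.7 266.9] seen [361.5, 266.5] [360, 261, 4, 12, 35]
top pred [348.7 173. ] seen [348.6, 173.2] [348, 172, 2, 3, 5]
rib in tool mm [-35.6  -0.2  36.9] expect [-35.8 0 37.5] 0.1 neck [ 31.4 -17.8   5. ]
```

step_arm([
  {"delta_pos":[0,0,1.5],"twist":[0,0,0],"grip":5},
  {"delta_pos":[0,0,1.5],"twist":[0,0,0],"grip":5},
  {"delta_pos":[0,0,0],"twist":[0,0,0],"grip":5},
])

```text
t: 16.45
tcp_pos: [0.6537, -0.022, 0.1761]
eef_rot: [[-0.527, 0.755, 0.39], [0.767, 0.621, -0.165], [-0.367, 0.212, -0.906]]
wrist_force: [-2.6, 1.2, 2.3]
gripper_width: 0.158
grasp_force: 117.9
```

Run:
```python
from h import *
rep();rib()
```

```text
t 16.45 lid in neck [  0.7   0.2 -11.5] ang 150.0 z [ 1.1e-03  4.0e-04 -1.0e+00] F neck [-1.6  0.1  3.3] M [0.02 0.55 0.04] g 0.15758925481348246 117.93598294258118
scene pred [361.9 268.4] seen [361.7, 268.2] [360, 262, 4, 13, 34]
top pred [348.9 172.7] seen [348.6, 172.8] [348, 172, 2, 3, 5]
rib in tool mm [-35.3  -0.1  37.2] expect [-35.8 0 37.5] 0.4 neck [ 31.2 -17.5   1.9]
```

step_arm([
  {"delta_pos":[0,0,1.5],"twist":[0,0,0],"grip":5},
  {"delta_pos":[0,0,1.5],"twist":[0,0,0],"grip":5},
  {"delta_pos":[0,0,0],"twist":[0,0,0],"grip":5},
])

```text
t: 16.92
tcp_pos: [0.6549, -0.0225, 0.1734]
eef_rot: [[-0.527, 0.755, 0.39], [0.767, 0.621, -0.165], [-0.367, 0.212, -0.906]]
wrist_force: [-5.5, 0.6, 4.3]
gripper_width: 0.158
grasp_force: 118.3
```

Run:
```python
from h import *
rep();rib()
```

```text
t 16.925 lid in neck [  0.7   0.3 -14.5] ang 150.0 z [ 1.3e-03  5.0e-04 -1.0e+00] F neck [-3.  -1.6  6.1] M [0.01 0.66 0.01] g 0.15831812094354503 118.2932996749878
scene pred [362.1 270.1] seen [361.8, 269.5] [360, 264, 4, 12, 33]
top pred [349.1 172.3] seen [348.8, 172.2] [348, 171, 3, 3, 6]
rib in tool mm [-35.8   0.1  36.4] expect [-35.8 0 37.5] 0.9 neck [ 31.7 -17.5  -0.3]
```

step_arm([
  {"delta_pos":[0,0,1.5],"twist":[0,0,0],"grip":5},
  {"delta_pos":[0,0,1.5],"twist":[0,0,0],"grip":5},
  {"delta_pos":[0,0,0],"twist":[0,0,0],"grip":5},
])

```text
t: 17.4
tcp_pos: [0.6561, -0.0229, 0.1709]
eef_rot: [[-0.527, 0.755, 0.39], [0.767, 0.621, -0.165], [-0.367, 0.212, -0.906]]
wrist_force: [-6.0, 1.8, 6.4]
gripper_width: 0.157
grasp_force: 118.7
```

Run:
```python
from h import *
rep();rib("9")
```

```text
t 17.4 lid in neck [  0.8   0.3 -17.3] ang 150.0 z [ 1.2e-03  5.0e-04 -1.0e+00] F neck [-3.  -0.7  8.4] M [-0.09  0.8   0.05] g 0.15707254699766826 118.65636706352234
scene pred [362.3 271.7] seen [362.1, 271.5] [361, 266, 4, 12, 32]
top pred [349.3 172. ] seen [349.5, 172.0] [349, 171, 2, 3, 6]
rib in tool mm [-36.1  -0.2  37. ] expect [-35.8 0 37.5] 0.1 neck [ 31.9 -17.9  -3.8]
```

step_arm([
  {"delta_pos":[0,0,1],"twist":[0,0,0],"grip":5},
  {"delta_pos":[0,0,1],"twist":[0,0,0],"grip":5},
  {"delta_pos":[0,0,0],"twist":[0,0,0],"grip":5},
])

```text
t: 17.88
tcp_pos: [0.6568, -0.0232, 0.1692]
eef_rot: [[-0.527, 0.755, 0.39], [0.767, 0.621, -0.165], [-0.367, 0.212, -0.906]]
wrist_force: [-6.9, 2.9, 6.9]
gripper_width: 0.159
grasp_force: 118.8
```

Run:
```python
from h import *
rep();rib()
```

```text
t 17.875 lid in neck [  0.7   0.3 -19.2] ang 150.0 z [ 1.1e-03  4.0e-04 -1.0e+00] F neck [-3.9 -0.   9.4] M [-0.07  0.94  0.  ] g 0.15890107647493262 118.83710861206055
scene pred [362.4 272.7] seen [362.3, 272.6] [361, 267, 4, 12, 33]
top pred [349.5 171.8] seen [349.4, 171.8] [349, 171, 2, 3, 5]
rib in tool mm [-35.7  -0.1  37.4] expect [-35.8 0 37.5] 0.2 neck [ 31.6 -17.6  -6. ]
```

step_arm([
  {"delta_pos":[0,0,1],"twist":[0,0,0],"grip":5},
  {"delta_pos":[0,0,0.8],"twist":[0,0,0],"grip":5},
  {"delta_pos":[0,0,0],"twist":[0,0,0],"grip":5},
])

```text
t: 18.35
tcp_pos: [0.6575, -0.0235, 0.1678]
eef_rot: [[-0.527, 0.755, 0.39], [0.767, 0.621, -0.165], [-0.367, 0.212, -0.906]]
wrist_force: [-8.3, 2.7, 8.7]
gripper_width: 0.159
grasp_force: 119.7
```

Run:
```python
from h import *
rep();rib()
```

```text
t 18.35 lid in neck [  0.8   0.3 -20.7] ang 150.0 z [ 1.e-03  4.e-04 -1.e+00] F neck [-4.2 -0.8 11.6] M [-0.11  1.03 -0.02] g 0.15930159367290056 119.70450639724731
scene pred [362.5 273.6] seen [362.4, 273.3] [361, 267, 4, 13, 35]
top pred [349.6 171.6] seen [349.5, 171.5] [349, 171, 2, 2, 4]
rib in tool mm [-35.9   0.1  37. ] expect [-35.8 0 37.5] 0.4 neck [ 31.9 -17.6  -7.2]
```

Pressed to -20.7 mm with 11.6 N and no pitch. Twisting clockwise, which is + about tool z.

step_arm([
  {"delta_pos":[0,0,0.3],"twist":[0,0,3],"grip":5},
  {"delta_pos":[0,0,0],"twist":[0,0,3],"grip":5},
  {"delta_pos":[0,0,0],"twist":[0,0,3],"grip":5},
  {"delta_pos":[0,0,0],"twist":[0,0,3],"grip":5},
  {"delta_pos":[0,0,0],"twist":[0,0,0],"grip":5},
])

```text
t: 19.08
tcp_pos: [0.6579, -0.0236, 0.168]
eef_rot: [[-0.358, 0.848, 0.391], [0.879, 0.448, -0.165], [-0.315, 0.284, -0.905]]
wrist_force: [-8.4, 1.3, 8.9]
gripper_width: 0.159
grasp_force: 119.4
```

Run:
```python
from h import *
rep();rib("10")
```

```text
t 19.075 lid in neck [  1.4   0.4 -20.8] ang 138.0 z [ 2.2e-03  5.0e-04 -1.0e+00] F neck [-3.7 -2.1 11.6] M [-0.13  0.85  0.04] g 0.1590394456587422 119.3940818309784
scene pred [358.4 273.8] seen [358.4, 273.4] [357, 268, 4, 12, 33]
top pred [351.9 174.9] seen [340.0, 182.4] [333, 176, 15, 14, 125]
rib in tool mm [-8.8 -6.8 46.9] expect [-35.8 0 37.5] 3.5 neck [  3.3 -10.5 -17.1]
```

step_arm([
  {"delta_pos":[0,0,0],"twist":[0,0,4],"grip":5},
  {"delta_pos":[0,0,0],"twist":[0,0,4],"grip":5},
  {"delta_pos":[0,0,0],"twist":[0,0,4],"grip":5},
  {"delta_pos":[0,0,0],"twist":[0,0,4],"grip":5},
  {"delta_pos":[0,0,0],"twist":[0,0,0],"grip":5},
])

```text
t: 19.8
tcp_pos: [0.658, -0.0239, 0.1681]
eef_rot: [[-0.11, 0.914, 0.391], [0.968, 0.188, -0.166], [-0.225, 0.36, -0.905]]
wrist_force: [-8.2, 1.1, 8.8]
gripper_width: 0.158
grasp_force: 119.4
```

Run:
```python
from h import *
rep();rib("11")
```

```text
t 19.8 lid in neck [  1.6   0.1 -20.7] ang 122.0 z [ 2.3e-03  2.0e-04 -1.0e+00] F neck [-3.5 -2.2 11.3] M [-0.26  0.84 -0.07] g 0.15755692043204267 119.39477920532227
scene pred [353.  273.6] seen [353.0, 273.0] [352, 267, 3, 13, 26]
top pred [353.6 180.2] seen [341.3, 184.7] [335, 179, 13, 13, 121]
rib in tool mm [-13.3 -10.3  45.4] expect [-35.8 0 37.5] 8.3 neck [ -0.2 -16.6 -15.7]
```

step_arm([
  {"delta_pos":[0,0,0],"twist":[0,0,4],"grip":5},
  {"delta_pos":[0,0,0],"twist":[0,0,4],"grip":5},
  {"delta_pos":[0,0,0],"twist":[0,0,3],"grip":5},
  {"delta_pos":[0,0,0],"twist":[0,0,2],"grip":5},
  {"delta_pos":[0,0,0],"twist":[0,0,0],"grip":5},
])

```text
t: 20.52
tcp_pos: [0.6577, -0.0239, 0.168]
eef_rot: [[0.098, 0.915, 0.39], [0.986, -0.034, -0.166], [-0.138, 0.401, -0.906]]
wrist_force: [-8.8, 0.2, 9.5]
gripper_width: 0.162
grasp_force: 119.5
```

Run:
```python
from h import *
rep();rib("12")
```

```text
t 20.525 lid in neck [  1.3  -0.  -20.8] ang 109.0 z [ 1.7e-03 -2.0e-04 -1.0e+00] F neck [-3.5 -3.3 12. ] M [-0.36  0.91  0.04] g 0.16153182316625977 119.53640699386597
scene pred [349.2 273. ] seen [349.4, 272.5] [348, 267, 4, 12, 22]
top pred [353.8 184.8] seen [341.9, 186.9] [336, 182, 12, 11, 114]
rib in tool mm [-17.7 -11.4  44.4] expect [-35.8 0 37.5] 11.0 neck [ -3.7 -20.4 -14.6]
```

step_arm([
  {"delta_pos":[0,0,0],"twist":[0,0,1.5],"grip":5},
  {"delta_pos":[0,0,0],"twist":[0,0,1.5],"grip":5},
  {"delta_pos":[0,0,0],"twist":[0,0,1.5],"grip":5},
  {"delta_pos":[0,0,0],"twist":[0,0,0],"grip":5},
])

```text
t: 21.12
tcp_pos: [0.6576, -0.0239, 0.168]
eef_rot: [[0.169, 0.905, 0.39], [0.98, -0.111, -0.166], [-0.107, 0.41, -0.906]]
wrist_force: [-9.7, 0.6, 10.4]
gripper_width: 0.16
grasp_force: 119.6
```

Run:
```python
from h import *
rep();rib("13")
```

```text
t 21.125 lid in neck [  1.2  -0.  -20.7] ang 104.5 z [ 1.5e-03 -3.0e-04 -1.0e+00] F neck [-3.9 -3.2 13.3] M [-0.41  1.01  0.05] g 0.16022600883133717 119.59328770637512
scene pred [348.1 272.6] seen [348.5, 272.6] [348, 267, 2, 12, 17]
top pred [353.6 186.4] seen [342.1, 187.6] [337, 182, 11, 12, 108]
rib in tool mm [-19.2 -11.3  44.7] expect [-35.8 0 37.5] 11.4 neck [ -4.9 -21.5 -14.9]
```

step_arm([
  {"delta_pos":[0,0,0],"twist":[0,0,1.5],"grip":5},
  {"delta_pos":[0,0,0],"twist":[0,0,1.5],"grip":5},
  {"delta_pos":[0,0,0],"twist":[0,0,0],"grip":5},
])

```text
t: 21.6
tcp_pos: [0.6572, -0.0236, 0.1676]
eef_rot: [[0.215, 0.896, 0.389], [0.973, -0.162, -0.166], [-0.085, 0.414, -0.906]]
wrist_force: [-12.2, 2.2, 10.4]
gripper_width: 0.159
grasp_force: 120.0
```

Run:
```python
from h import *
rep()
```

```text
t 21.6 lid in neck [  0.5   0.  -20.8] ang 101.6 z [ 1.e-04 -6.e-04 -1.e+00] F neck [-6.6 -2.7 14.5] M [-0.36  1.38  0.26] g 0.15857150288891989 119.98107433319092
```

step_arm([
  {"delta_pos":[0,0,0],"twist":[0,0,1.5],"grip":5},
  {"delta_pos":[0,0,0],"twist":[0,0,1.5],"grip":5},
  {"delta_pos":[0,0,0],"twist":[0,0,0],"grip":5},
])

```text
t: 21.98
tcp_pos: [0.6566, -0.0235, 0.1674]
eef_rot: [[0.26, 0.885, 0.387], [0.963, -0.21, -0.166], [-0.066, 0.416, -0.907]]
wrist_force: [-14.0, 2.9, 13.6]
gripper_width: 0.158
grasp_force: 120.7
```

Run:
```python
from h import *
rep();rib()
```

```text
t 21.975 lid in neck [ -0.1  -0.1 -20.7] ang 98.8 z [-0.0011 -0.0017 -1.    ] F neck [-6.9 -2.8 18.2] M [-0.53  1.7   0.88] g 0.15779654182223346 120.72074890136719
scene pred [346.5 272. ] seen [347.1, 271.7] [346, 266, 3, 13, 16]
top pred [353. 189.] seen [342.0, 189.0] [337, 183, 11, 13, 96]
rib in tool mm [-21.2 -10.3  43.3] expect [-35.8 0 37.5] 12.0 neck [ -7.1 -22.7 -13.5]
```

Mz is up to 0.88 N m, so the lid is at the hard stop. I'll ease up so it rises into the pockets and check that it holds.

step_arm([
  {"delta_pos":[0,0,-1.5],"twist":[0,0,-0.5],"grip":5},
  {"delta_pos":[0,0,-1.5],"twist":[0,0,0],"grip":5},
  {"delta_pos":[0,0,-1.7],"twist":[0,0,0],"grip":5},
  {"delta_pos":[0,0,0],"twist":[0,0,0],"grip":5},
])

```text
t: 22.58
tcp_pos: [0.6549, -0.0229, 0.1699]
eef_rot: [[0.255, 0.886, 0.388], [0.965, -0.205, -0.165], [-0.067, 0.416, -0.907]]
wrist_force: [-1.3, -0.7, -3.4]
gripper_width: 0.158
grasp_force: 117.8
```

Run:
```python
from h import *
rep()
```

```text
t 22.575 lid in neck [ -0.8  -0.2 -17.8] ang 99.1 z [-1.5e-03 -5.0e-04 -1.0e+00] F neck [-2.3 -1.1 -2.7] M [-0.23  0.82  0.65] g 0.15849685546036674 117.84372210502625
```

step_arm([
  {"delta_pos":[0,0,-1.5],"twist":[0,0,0],"grip":5},
  {"delta_pos":[0,0,0],"twist":[0,0,0],"grip":5},
])

```text
t: 22.82
tcp_pos: [0.6543, -0.0226, 0.1715]
eef_rot: [[0.255, 0.886, 0.388], [0.965, -0.205, -0.165], [-0.067, 0.416, -0.907]]
wrist_force: [-2.0, -0.5, -7.1]
gripper_width: 0.156
grasp_force: 117.7
```

Run:
```python
from h import *
rep()
```

```text
t 22.825 lid in neck [ -0.7  -0.2 -16. ] ang 99.0 z [-1.4e-03 -5.0e-04 -1.0e+00] F neck [-4.5 -1.2 -5.8] M [-0.36  1.1   0.69] g 0.15565961817999524 117.72895216941833
```

The arm feels a 5.8 N downward pull, so the lid is caught under the lugs. Releasing.

step_arm([
  {"delta_pos":[0,0,1],"twist":[0,0,-0.5],"grip":5},
  {"delta_pos":[0,0,0],"twist":[0,0,0],"grip":40},
  {"delta_pos":[0,0,0],"twist":[0,0,0],"grip":40},
  {"delta_pos":[0,0,0],"twist":[0,0,0],"grip":40},
], newtons=20)

```text
t: 23.32
tcp_pos: [0.6568, -0.0229, 0.1732]
eef_rot: [[0.248, 0.885, 0.393], [0.966, -0.197, -0.165], [-0.069, 0.421, -0.904]]
wrist_force: [-0.1, -0.1, 0.2]
gripper_width: 0.467
grasp_force: 0.0
```

step_arm([
  {"delta_pos":[0,0,-20],"twist":[0,0,0],"grip":40},
  {"delta_pos":[0,0,-50],"twist":[0,0,0],"grip":40},
  {"delta_pos":[0,0,-60],"twist":[0,0,0],"grip":40},
  {"delta_pos":[0,0,-60],"twist":[0,0,0],"grip":40},
  {"delta_pos":[0,0,0],"twist":[0,0,0],"grip":40},
])

```text
t: 23.95
tcp_pos: [0.5831, 0.009, 0.352]
eef_rot: [[0.247, 0.881, 0.403], [0.967, -0.195, -0.166], [-0.068, 0.431, -0.9]]
wrist_force: [0.7, -0.8, 0.0]
gripper_width: 0.466
grasp_force: 0.0
```

Run:
```python
from h import *
im=snapshot("scene");jm=snapshot("top")
u=np.hstack([cv2.resize(im[225:325,315:415],None,fx=4,fy=4,interpolation=cv2.INTER_CUBIC),cv2.resize(jm[120:220,280:380],None,fx=4,fy=4,interpolation=cv2.INTER_CUBIC)]);cv2.imwrite("pics/c9.png",u[:,:,::-1])
b0,t0=cv2.imread("pics/top0.png")[:,:,::-1].copy(),jm
for r in((175,205,215,235),(455,290,490,320)):print(blobs(blue(b0),*r,3),blobs(blue(t0),*r,3),blobs(white(b0),*r,20),blobs(white(t0),*r,20))
print(observe()["wrist_force"])
lo=neck-.016*nz;print("bar top expected",[proj(n,lo+.054*nz).round(1).tolist() for n in C],[blobs(blue(x),*r,4) for x,r in((im,(335,225,390,310)),(jm,(305,145,370,220)))])
```

```text
[] [] [([183, 212, 12, 15, 97], [188.3, 218.6])] [([183, 212, 13, 16, 116], [188.9, 218.8])]
[([463, 295, 9, 15, 38], [465.5, 301.2])] [([463, 295, 9, 15, 36], [465.5, 301.4])] [([468, 298, 17, 13, 138], [475.6, 304.7])] [([466, 299, 19, 13, 128], [474.3, 304.9])]
[-0.13351385  0.37454923 -0.50736496]
bar top expected [[[360.5, 242.0]], [[329.3, 189.2]]] [[([347, 237, 29, 24, 483], [361.1, 248.3]), ([374, 261, 4, 12, 28], [375.7, 266.7]), ([346, 263, 2, 11, 12], [346.6, 267.9])], [([336, 164, 3, 2, 4], [337.2, 164.8]), ([314, 179, 33, 18, 357], [330.3, 187.6])]]
```

View pics/c9.png

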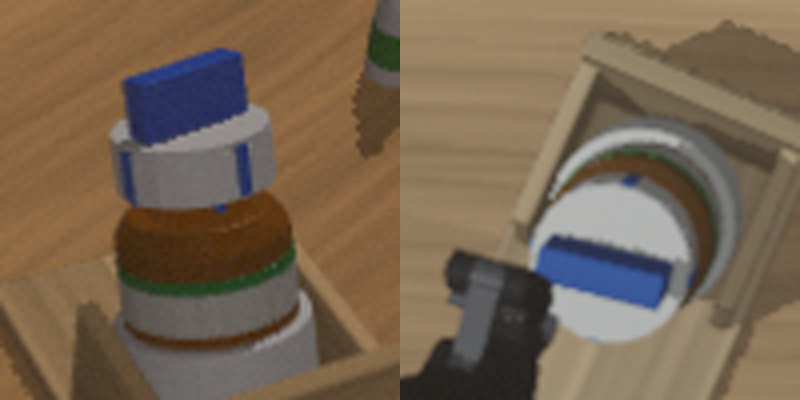

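The lid sits straight and low on the jar (top rim at about (190,130) in the crop, bar at the locked position), well clear of the gripper. The bottles have not moved. Handing in.

```bash
python3 -c "
from workcell import *
print(close_job())"
```

```text
the job is handed in; nothing more can be done
None
```

I put the lid back on the amber jar, pressed it down, twisted it clockwise to its hard stop and let go. It held by itself against about a 6 N pull, and I handed the job in at about 24 s. The first try tilted the lid in the gripper, so I set it back on the table and regripped it; the two bottles are where they were, and the arm worked well clear of the tuning fork, which I didn't re-check.

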